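Pull a clutch cover down evenly, crisscross

ROBOT

A 6-joint arm with a two-finger parallel gripper is mounted at the origin on the work surface. World frame = base frame: x ahead of the robot, y to its left, z up, the work surface at z = 0. Lengths are in m, angles in rad, forces in N, time in s.
With the tool pointing down it reaches from about 0.3 to 0.775 m from the base axis. Payload 14.6 kg.
Tool frame: the origin (TCP) lies midway between the tips of the shut fingers; the grasp point (between the pads) lies 19 mm behind it; z points along the fingers, y is the line along which they close (so a half turn about z gives the same grasp; the last joint's range is limited). The gripper opens to 94 mm and grips with 3 to 60 N. Pads are 16 mm wide; open, the fingers measure 119 mm over their backs; the gripper's body (75 mm by 177 mm) begins 78 mm behind the grasp point.
Start: joints at [-1.297, 0.3, 1.521, -0, 1.321, -0.067], TCP at [0.184, -0.518, 0.205] pointing down, gripper open.
Joint ranges: [-3.03, 3.03], [-0.79, 2.21], [0.23, 2.52], [-1.04, 4.18], [0, 3.07], [-2.55, 2.55]. Speed limits (rad/s): [2.22, 2.22, 2.57, 3.14, 3.14, 3.14].

INTERFACE

Orientations are given as [roll, pitch, yaw] about the fixed x, y, z axes, in that order (R = Rz(yaw) Ry(pitch) Rx(roll)).
In Python, from station import * gives the robot as it stands.
- The arm moves only by the tool send_rows, never from a script. Its argument "targets" is a list of rows, each an object of numbers: "x", "y", "z": the shift along the world's x, y, z in units of 0.2 m (1.0 is 0.2 m); "spin": the turn about the world's z in units of pi/2 rad (1.0 is pi/2 rad); "claw": the finger opening in mm, from 0 to 94. A call has 1 to 20 rows; each row shifts and turns the commanded pose from where the row before left it; what a row does not reach is not made up. A row lasts 1/10 s, in which the tool goes at most 50 mm and 8.59 degrees, less where a joint would pass 70% of its speed; a pose out of reach is approached as far as the arm can. A call with a number of a shift or a turn outside -1 to 1 is refused whole. A call with a gripper value outside its range is refused whole. The fingers move at their own pace and stop on an object; "force" is the grip in N (left out, the last holds). Time passes only in rows, so rows that do not move let the fingers close. It gives the time, the measured TCP pose, the force, the opening and the grip force at its end, in the units of the state.
- get_obs(): the state, without advancing time (a new reading comes with each control period).
- camera(name): name is "scene" or "side" or "wrist"; returns the picture (400x640x3 uint8, blue, green, red); there is no depth.
- camera_model(name): a dict with "fovy" (degrees; the focal length in pixels is half the picture's height over the tangent of half this angle, whatever the lens; pixels are square), "cx", "cy" (the principal point, pixels), "T" (4x4, takes a point from camera to world coordinates). Camera axes: x right, y down, z forward; pixel columns grow to the right and rows downward; lengths in m; the calibration is good to about 2 mm. A picture is of the moment at which its call begins: read the wrist's pose just before it. camera_model takes no time and is no camera call; for the wrist camera it gives the pose at the moment of the call.
- hand_in(): hands the job in; it is judged then, once.
The state is a dict: "time_s": time; "qpos": joint angles; "joint_vel": joint speeds; "tau": joint torques, N m; "ee_pos": TCP position; "eef_rot": TCP orientation; "force": force on the tool from outside, world axes, zero at the start; "moment": the same for the moment, N m; "grip_width": finger opening in m; "grip_force": force on a finger pad.
Only numpy, scipy, OpenCV 4.12 (cv2) and the standard library are available. Lean on these libraries where they do the work, as an engineer would, in place of code of your own. Each camera call takes 0.05 s, during which the arm holds its last target. There are 200 camera calls.

TASK

Take the spanner off the clutch cover and lay it flat in the blue tray, then finish pulling the cover down evenly so that it never cocks. One opposite pair of its four red T-handle screws already has about half of its quarter turn: first turn the other pair clockwise to half as well, then go round in crisscross order (one screw, the one opposite it, then the other pair) and bring each fully home, bars over the white marks. Leave the other things on the bench where they are.

Things in the scene. Friction and masses are not known exactly. Their poses are not given: they have to be found in the camera images.
- case: Round finned aluminium engine clutch case, fixed to the bench, 208 mm across, 62 mm high. Origin: centre of its underside, on the bench; z up. It stands at any yaw up to about 86 degrees either way; the pair of screws on its x axis (screw1, screw3) is the one already half turned at the start.
- cover: Bright steel round cover, 192 mm diameter, 10 mm thick, flat top, concentric on the case. Origin: centre of its underside; z its normal (up). Top face about 80 mm above the bench with all screws loose (6 mm gap to the black gasket), 78 to 79 as it starts, 74 mm when home. Each screw pulls its own side down over its quarter turn: one screw turned fully alone cocks it 0.042 rad, half turned 0.021; opposite screws level it.
- screw1 (a joint): Angle (rad) of the T-handle screw on the case's own +x side. 0 = loose, red bar along the spoke (pointing at the cover's centre); grows turning clockwise seen from above; hard stop at 1.571 = home, bar square to the spoke, over the white mark. Steep thread: handle and cover sink about 5 mm in that quarter turn. Friction about 0.12 N m; stays where left. Starts half turned, at 0.70 to 0.87.
- spanner: Dark steel spanner left lying flat on the cover between the screw handles, loose, 180 mm long overall, shank 14 mm wide and 10 mm thick, ends 30 to 32 mm wide, 140 g. Origin: middle of its length on the underside; x along the shank (round ring end at +x, open jaw at -x), z up. Balanced within a few mm of the origin.
- tray: Shallow open blue plastic tray, fixed, 240 mm (its x) by 150 mm (its y), 30 mm high, walls and floor 4 mm thick. Origin: centre of its underside on the bench. A socket stands in it on its +y half; the -y half is free.
- socket: Bystander: dark steel socket, 26 mm diameter, 50 mm high, standing in the tray on its +y half. Origin: centre of its underside. Leave it.
- piston: Bystander: aluminium piston standing on the bench, 80 mm diameter, 62 mm high. Origin: centre of its underside. Leave it.
- oil_bottle: Bystander: yellow bottle with red cap, 64 mm diameter, 190 mm high. Origin: centre of its underside. Leave it.
- discs: Bystander: stack of grinding discs, 110 mm diameter, 30 mm high. Origin: centre of its underside. Leave it.
- mallet: Bystander: hammer lying on the bench, 260 mm long. Origin: under it, on the bench. Leave it.
- grease_can: Bystander: green can, 90 mm diameter, 85 mm high. Origin: centre of its underside. Leave it.
- screw2 (a joint): The same for the T-handle screw on the case's own +y side. Starts loose, at 0 to 0.12.
- screw3 (a joint): The same for the T-handle screw on the case's own -x (opposite screw1) side. Starts half turned, at 0.70 to 0.87.
- screw4 (a joint): The same for the T-handle screw on the case's own -y (opposite screw2) side. Starts loose, at 0 to 0.12.
- screw1_grip (a point): Middle of screw1's red bar, on its turning axis, 72 mm from the cover's centre: where to grip. Bar 44 mm long, 14 mm thick, 28 mm high (14 mm above and below this point; its underside 12 to 17 mm over the cover). x runs along the bar, z up. About 106 mm above the bench at the start, 100 to 105 mm when all are home.
- screw2_grip (a point): Middle of screw2's red bar, on its turning axis, 72 mm from the cover's centre: where to grip. Bar 44 mm long, 14 mm thick, 28 mm high (14 mm above and below this point; its underside 12 to 17 mm over the cover). x runs along the bar, z up. About 106 mm above the bench at the start, 100 to 105 mm when all are home.
- screw3_grip (a point): Middle of screw3's red bar, on its turning axis, 72 mm from the cover's centre: where to grip. Bar 44 mm long, 14 mm thick, 28 mm high (14 mm above and below this point; its underside 12 to 17 mm over the cover). x runs along the bar, z up. About 106 mm above the bench at the start, 100 to 105 mm when all are home.
- screw4_grip (a point): Middle of screw4's red bar, on its turning axis, 72 mm from the cover's centre: where to grip. Bar 44 mm long, 14 mm thick, 28 mm high (14 mm above and below this point; its underside 12 to 17 mm over the cover). x runs along the bar, z up. About 106 mm above the bench at the start, 100 to 105 mm when all are home.
Not all that is in view belongs to the job. Of the things shaped like the spanner, the steel one is meant.

How it is judged:
By the outcome, as a careful person would: the job done as asked, in the order asked, and still so for the second after the job is handed in, with the robot touching nothing.
It also fails if it takes over 72 s, if anything falls off the work surface, if the arm or the gripper's body presses on something with over 40 N, if the wrist force passes 120 N, or if a joint passes its speed limit or range.

## Working session

There is one attempt and no reset: what is moved stays moved. The work goes in short steps, Python scripts to look and compute and a tool call to move; the robot and the scene stay as the last step left them, time stands still between calls to the robot, and variables do not carry over. Pictures are saved under pics/ and viewed, at most 10 in all, crops included, and the job is handed in when it is done.

Besides the shell and the picture viewer there is one more tool, called after "Emit:" by a JSON object that holds its "api" and its "payload", one argument or row to a line. send_rows: Moves the arm, as the interface text tells. Its arguments: {"type":"object","properties":{"targets":{"type":"array"},"force":{"type":"number"}},"required":["targets"]}

```bash
mkdir -p pics; python3 - <<'E'
from station import *
import cv2,numpy as np
for n in ("scene","side"):
    m=camera_model(n); print(n,m["fovy"],m["cx"],m["cy"],np.round(m["T"],4).tolist())
    cv2.imwrite(f"pics/{n}0.png",camera(n))
    np.save(f"{n}.npy",m)
a=cv2.imread("pics/scene0.png");b=cv2.imread("pics/side0.png")
print(get_obs())
E
```

```text
scene 44.82055140852214 329.82772707876376 203.6432210262424 [[0.1391, 0.8257, -0.5467, 1.2808], [0.9902, -0.1227, 0.0667, -0.1067], [-0.012, -0.5507, -0.8346, 1.2852], [0.0, 0.0, 0.0, 1.0]]
side 55.31184104499548 319.7357834762517 195.23714347568094 [[-0.6805, 0.4958, -0.5395, 1.1421], [0.7327, 0.4526, -0.5083, 0.6183], [-0.0078, -0.7412, -0.6713, 0.8965], [0.0, 0.0, 0.0, 1.0]]
{'time_s': 0.1, 'qpos': array([-1.29662984e+00,  3.00418953e-01,  1.52153445e+00, -1.65461511e-05,
        1.32069409e+00, -6.66051186e-02]), 'joint_vel': array([-0.00126506, -0.00016411, -0.00174022,  0.00116086, -0.00065768,
        0.00133548]), 'tau': array([ 3.00133841e-03, -5.32642865e+01, -3.53282046e+01,  7.09149381e-02,
        2.35203240e-02, -5.43443230e-05]), 'ee_pos': array([ 0.18374292, -0.51814385,  0.20493466]), 'eef_rot': array([-3.14053910e+00, -5.42136694e-05,  3.40775685e-01]), 'force': array([-1.77445028, -0.05728938,  0.04170991]), 'moment': array([ 0.04965795,  0.0168975 , -0.03207685]), 'grip_force': 0.0, 'grip_width': 0.09372969777618904}
```

View pics/scene0.png

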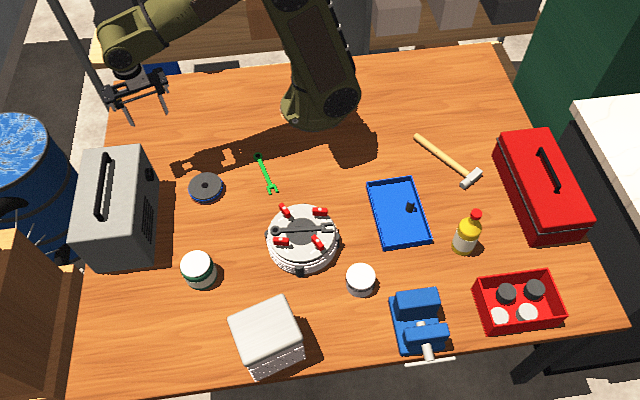

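View pics/side0.png

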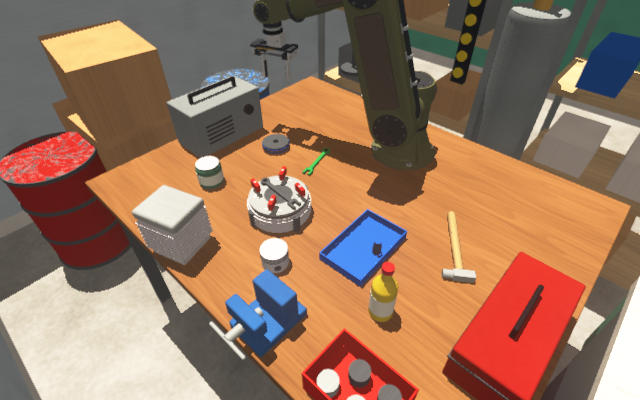

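Spanner candidates in the scene view are the green one at (268,175) lying on the bench and the dark steel one at (302,229) on the cover. I choose the steel one, and will check it in a close crop.

```bash
cat > h.py <<'E'
import numpy as np,cv2
def ray(m,u,v):
    f=200/np.tan(np.radians(m["fovy"])/2); T=np.array(m["T"])
    return T[:3,3],T[:3,:3]@np.array([(u-m["cx"])/f,(v-m["cy"])/f,1.])
def pz(m,u,v,z):
    o,d=ray(m,u,v); return o+d*(z-o[2])/d[2]
def proj(m,P):
    f=200/np.tan(np.radians(m["fovy"])/2); T=np.array(m["T"])
    c=(np.atleast_2d(P)-T[:3,3])@T[:3,:3]; return c[:,:2]/c[:,2:]*f+[m["cx"],m["cy"]]
def red(im):
    h=cv2.cvtColor(im,cv2.COLOR_BGR2HSV)
    return (((h[...,0]<8)|(h[...,0]>172))&(h[...,1]>150)&(h[...,2]>70)).astype(np.uint8)
E
python3 - <<'E'
import cv2,numpy as np
from h import *
a=cv2.imread("pics/scene0.png");b=cv2.imread("pics/side0.png")
A=cv2.resize(a[190:285,255:355],None,fx=6,fy=6,interpolation=3)[:, :]
B=cv2.resize(b[160:240,240:320],None,fx=4,fy=4,interpolation=3)
A=cv2.resize(a[195:275,260:345],None,fx=4.7,fy=4.7,interpolation=3)[:400]
B=cv2.resize(b[160:235,240:320],None,fx=4.7,fy=4.7,interpolation=3)
H=max(A.shape[0],B.shape[0]);c=np.zeros((H,A.shape[1]+B.shape[1],3),np.uint8);c[:A.shape[0],:A.shape[1]]=A;c[:B.shape[0],A.shape[1]:]=B
print(c.shape,A.shape);cv2.imwrite("pics/crop0.png",c)
for n,im,(x0,x1,y0,y1) in(("scene",a,(255,355,190,285)),("side",b,(240,320,155,240))):
    m=np.load(n+".npy",allow_pickle=True).item()
    k,l,s,cc=cv2.connectedComponentsWithStats(red(im)[y0:y1,x0:x1])
    for i in range(1,k):
        if s[i,4]>8:
            u,v=cc[i]+[x0,y0];print(n,s[i,4],np.round([u,v],1),np.round(pz(m,u,v,.108),4))
    # tray
    h=cv2.cvtColor(im,cv2.COLOR_BGR2HSV);mk=((abs(h[...,0].astype(int)-110)<14)&(h[...,1]>150)).astype(np.uint8)
    k,l,s,cc=cv2.connectedComponentsWithStats(mk)
    for i in range(1,k):
        if s[i,4]>800:
            p=cv2.findContours((l==i).astype(np.uint8),0,2)[0][0];print(n,"blue",s[i],cv2.approxPolyDP(cv2.convexHull(p),4,True).reshape(-1,2).tolist())
E
```

```text
(376, 776, 3) (376, 400, 3)
scene 83 [284.5 210.6] [ 0.5141 -0.1454  0.108 ]
scene 105 [319.7 211.6] [ 0.5324 -0.0453  0.108 ]
scene 99 [317.2 242.8] [ 0.6328 -0.0653  0.108 ]
scene 106 [280.7 241.2] [ 0.6131 -0.1646  0.108 ]
scene blue [   0  137   67   79 1589] [[50, 137], [66, 161], [64, 178], [45, 202], [18, 215], [0, 193]]
scene blue [  17  164   61   79 1442] [[70, 164], [77, 177], [68, 226], [33, 242], [17, 227], [18, 221]]
scene blue [ 367  175   66   76 3374] [[410, 175], [431, 241], [383, 250], [367, 182]]
scene blue [ 389  287   61   69 2822] [[435, 287], [449, 333], [444, 347], [401, 355], [389, 297]]
side 60 [282.2 172.5] [ 0.5098 -0.1461  0.108 ]
side 65 [255.1 184.8] [ 0.6106 -0.164   0.108 ]
side 66 [299.9 189.3] [ 0.5301 -0.0434  0.108 ]
side 71 [271.8 202.2] [ 0.6288 -0.0645  0.108 ]
side blue [ 576   32   64   66 2678] [[639, 38], [639, 61], [614, 97], [576, 86], [591, 52], [611, 32]]
side blue [ 320  216   87   65 2419] [[406, 231], [361, 280], [320, 253], [368, 216]]
side blue [226 295  58  47 977] [[226, 302], [234, 295], [256, 300], [283, 329], [270, 341]]
```

View pics/crop0.png

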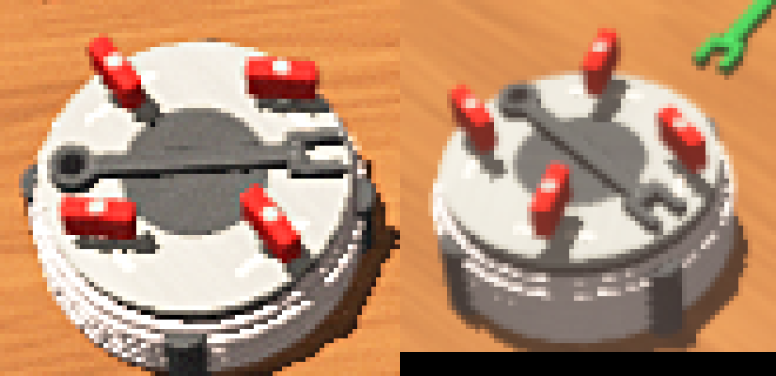

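The crop confirms the dark steel spanner on the cover: ring end at about (275,230), jaw tip at (333,228). The green one is on the bench. The bars at scene (320,212) and (281,241) are about 45° off their spokes, so they are screws 3 and 1. Those at (317,243) and (284,211) are nearly along theirs, so they are screws 2 and 4.

```bash
python3 - <<'E'
from station import *
from h import *
from scipy.spatial.transform import Rotation as R
o=get_obs();m=camera_model("wrist");T=np.array(m["T"]);Rt=R.from_euler("xyz",o["eef_rot"]).as_matrix()
print(m["fovy"],m["cx"],m["cy"],np.round(Rt.T@(T[:3,3]-o["ee_pos"]),4).tolist(),np.round(Rt.T@T[:3,:3],3).tolist())
S=np.load("scene.npy",allow_pickle=True).item();D=np.load("side.npy",allow_pickle=True).item()
for p in [(410,175),(431,241),(383,250),(367,182)]:print("tray sc",np.round(pz(S,*p,.03),3))
for p in [(406,231),(361,280),(320,253),(368,216)]:print("tray sd",np.round(pz(D,*p,.03),3))
for p in [(270.6,229.7),(334,228)]:print("sp",np.round(pz(S,*p,.086),3))
print("ring side",pz(D,240+115/4.7,160+98/4.7,.086),"jaw",pz(D,240+265/4.7,160+210/4.7,.086))
print("sock",pz(S,411,205,.05),"bottle",pz(S,476,213,.19),pz(D,388,268,.19))
E
```

```text
58.8372516789533 317.89717809438616 199.5418363213696 [0.0695, -0.0, -0.178] [[-0.0, -0.971, -0.24], [1.0, -0.0, -0.0], [0.0, -0.24, 0.971]]
tray sc [0.387 0.264 0.03 ]
tray sc [0.633 0.27  0.03 ]
tray sc [0.642 0.124 0.03 ]
tray sc [0.394 0.122 0.03 ]
tray sd [0.387 0.268 0.03 ]
tray sd [0.621 0.278 0.03 ]
tray sd [0.628 0.133 0.03 ]
tray sd [0.414 0.143 0.03 ]
sp [ 0.559 -0.191  0.086]
sp [ 0.58  -0.011  0.086]
ring side [ 0.56189858 -0.17857633  0.086     ] jaw [ 0.57088243 -0.01900593  0.086     ]
sock [0.51281758 0.23527897 0.05      ] bottle [0.6500597  0.36130346 0.19      ] [0.65012776 0.36582808 0.19      ]
```

Emit:
{"api": "send_rows", "payload": {
  "targets": [
    {"x": 0.1, "y": 0.22, "spin": 0.089, "claw": 45},
    {"x": 0.1, "y": 0.22, "spin": 0.089},
    {"x": 0.1, "y": 0.22, "spin": 0.089},
    {"x": 0.1, "y": 0.22, "spin": 0.089},
    {"x": 0.1, "y": 0.22, "spin": 0.089},
    {"x": 0.1, "y": 0.22, "spin": 0.089},
    {"x": 0.1, "y": 0.22, "spin": 0.089},
    {"x": 0.1, "y": 0.22, "spin": 0.089},
    {"x": 0.226, "y": 0.063},
    {"x": 0.226, "y": 0.063},
    {"x": 0.226, "y": 0.063},
    {"x": 0.226, "y": 0.063},
    {"x": 0.226, "y": 0.063},
    {},
    {}
  ]
}}

```text
schema error: expected keys x, y, z, spin, claw
```

```bash
python3 - <<'E'
from station import *
from h import *
m=camera_model("wrist");im=camera("wrist");np.save("w1.npy",m);cv2.imwrite("pics/w1.png",im);o=get_obs();print(o["ee_pos"],o["eef_rot"])
k,l,s,cc=cv2.connectedComponentsWithStats(red(im))
for i in range(1,k):
    if s[i,4]>150:
        p=np.argwhere(l==i)[:,::-1]
        P=np.array([pz(m,u,v,.117)[:2] for u,v in p]);c=P.mean(0);w,V=np.linalg.eigh(np.cov((P-c).T))
        r=cv2.minAreaRect((P*1e4).astype(np.float32))
        print(s[i,4],cc[i].round(),c.round(4),np.degrees(np.arctan2(V[1,1],V[0,1])).round(1),np.round(np.array(r[0])/1e4,4),np.round(r[1]),r[2])
E
```

```text
[ 0.18377307 -0.51819046  0.20504468] [-3.14076496e+00 -2.41252363e-05  3.40828231e-01]
```

View pics/w1.png

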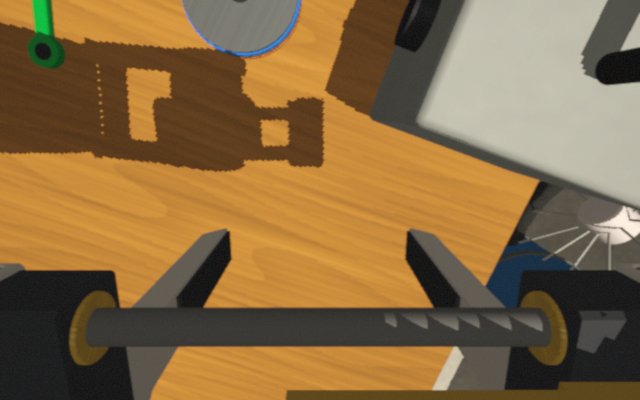

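The move was refused because every key is required. The picture shows only the hand still at its start pose, with fingertips at about (230,240) and (408,240). I'll resend with all keys.

Emit:
{"api": "send_rows", "payload": {
  "targets": [
    {"x": 0.1, "y": 0.22, "z": 0, "spin": 0.089, "claw": 45},
    {"x": 0.1, "y": 0.22, "z": 0, "spin": 0.089, "claw": 45},
    {"x": 0.1, "y": 0.22, "z": 0, "spin": 0.089, "claw": 45},
    {"x": 0.1, "y": 0.22, "z": 0, "spin": 0.089, "claw": 45},
    {"x": 0.1, "y": 0.22, "z": 0, "spin": 0.089, "claw": 45},
    {"x": 0.1, "y": 0.22, "z": 0, "spin": 0.089, "claw": 45},
    {"x": 0.1, "y": 0.22, "z": 0, "spin": 0.089, "claw": 45},
    {"x": 0.1, "y": 0.22, "z": 0, "spin": 0.089, "claw": 45},
    {"x": 0.226, "y": 0.063, "z": 0, "spin": 0, "claw": 45},
    {"x": 0.226, "y": 0.063, "z": 0, "spin": 0, "claw": 45},
    {"x": 0.226, "y": 0.063, "z": 0, "spin": 0, "claw": 45},
    {"x": 0.226, "y": 0.063, "z": 0, "spin": 0, "claw": 45},
    {"x": 0.226, "y": 0.063, "z": 0, "spin": 0, "claw": 45},
    {"x": 0, "y": 0, "z": 0, "spin": 0, "claw": 45},
    {"x": 0, "y": 0, "z": 0, "spin": 0, "claw": 45}
  ]
}}

```text
time_s: 1.65
ee_pos: [0.5698, -0.103, 0.2043]
eef_rot: [-3.14, -0.0, 1.46]
force: [-0.4, -0.3, -0.6]
grip_width: 0.0451
grip_force: 0.0
```

```bash
cat > look.py <<'E'
from station import *
from h import *
def look(name,z=.117,lo=150):
    m=camera_model("wrist");im=camera("wrist");np.save(name+".npy",m);cv2.imwrite(f"pics/{name}.png",im);o=get_obs();print(o["time_s"],o["ee_pos"].round(4),o["eef_rot"].round(4))
    k,l,s,cc=cv2.connectedComponentsWithStats(red(im))
    for i in range(1,k):
        if s[i,4]>lo:
            p=np.argwhere(l==i)[:,::-1]
            P=np.array([pz(m,u,v,z)[:2] for u,v in p]);c=P.mean(0);w,V=np.linalg.eigh(np.cov((P-c).T))
            r=cv2.minAreaRect((P*1e4).astype(np.float32))
            print(s[i,4],cc[i].round(),c.round(4),np.degrees(np.arctan2(V[1,1],V[0,1])).round(1),np.round(np.array(r[0])/1e4,4),np.round(r[1]),round(r[2],1))
E
python3 -c 'from look import *;look("w2")'
```

```text
1.7 [ 0.5693 -0.1034  0.205 ] [-3.1405e+00 -1.0000e-04  1.4594e+00]
1056 [257. 133.] [ 0.5308 -0.044 ] 77.1 [ 0.5303 -0.0451] [425. 162.] 77.6
1062 [389. 143.] [ 0.6272 -0.0623] -152.6 [ 0.6272 -0.0628] [431. 164.] 28.5
```

View pics/w2.png

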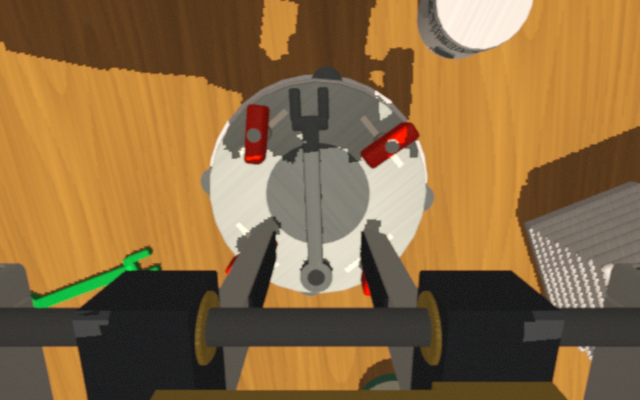

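The wrist view shows the steel spanner with its ring centre at (316,277) and jaw tip at (309,89). Screw3's pivot is at (254,135) and screw2's at (392,146), with white marks beside them. The other two screws are hidden by the fingers.

```bash
python3 - <<'E'
from h import *
m=np.load("w2.npy",allow_pickle=True).item()
a=pz(m,316,292,.086)[:2];b=pz(m,309,88,.086)[:2];print("spanner",a,b,(a+b)/2,np.linalg.norm(b-a),np.degrees(np.arctan2(*(b-a)[::-1])))
r=pz(m,316,277,.088)[:2];j=pz(m,312,125,.088)[:2];print(r,j,np.degrees(np.arctan2(*(j-r)[::-1])))
B=pz(m,254,135,.120)[:2];C=pz(m,392,146,.120)[:2];d=C-B;L=np.linalg.norm(d);n=np.array([d[1],-d[0]])/L
c=(B+C)/2+n*.0509;print(B,C,L,"centre",c)
# cover rim: fit ellipse-free: plane points at z=.0785
for p in [(211,183),(427,183),(318,74)]:print(pz(m,*p,.0785))
for q,n in ((B,"B"),(C,"C")):
    s=np.degrees(np.arctan2(*(q-c)[::-1]));print(n,"spoke",s)
E
```

```text
spanner [ 0.55778442 -0.19356463] [ 0.57229046 -0.0147345 ] [ 0.56503744 -0.10414956] 0.17941749475470647 85.36253330235523
[ 0.55958895 -0.17766254] [ 0.57140119 -0.04367649] 84.96181701340929
[ 0.52924578 -0.04504938] [ 0.62874726 -0.06411826] 0.1013122266589218 centre [ 0.56941617 -0.10457409]
[ 0.47789878 -0.08348794  0.0785    ]
[ 0.66515962 -0.10425181  0.0785    ]
[ 0.58067288 -0.00427024  0.0785    ]
B spoke 124.01353916614998
C spoke 34.28872988742576
```

Emit:
{"api": "send_rows", "payload": {
  "targets": [
    {"x": -0.022, "y": -0.005, "z": -0.15, "spin": 0.018, "claw": 45},
    {"x": 0, "y": 0, "z": -0.2, "spin": 0, "claw": 40},
    {"x": 0, "y": 0, "z": -0.2, "spin": 0, "claw": 35},
    {"x": 0, "y": 0, "z": -0.055, "spin": 0, "claw": 35},
    {"x": 0, "y": 0, "z": 0, "spin": 0, "claw": 35},
    {"x": 0, "y": 0, "z": 0, "spin": 0, "claw": 0},
    {"x": 0, "y": 0, "z": 0, "spin": 0, "claw": 0},
    {"x": 0, "y": 0, "z": 0, "spin": 0, "claw": 0}
  ],
  "force": 30
}}

```text
time_s: 2.5
ee_pos: [0.566, -0.1046, 0.086]
eef_rot: [3.139, 0.0, 1.487]
force: [-1.1, -0.1, 1.4]
grip_width: 0.0142
grip_force: 0.4
```

Emit:
{"api": "send_rows", "payload": {
  "targets": [
    {"x": 0, "y": 0, "z": 0, "spin": 0, "claw": 25},
    {"x": 0, "y": 0, "z": -0.015, "spin": 0, "claw": 25},
    {"x": 0, "y": 0, "z": 0, "spin": 0, "claw": 25},
    {"x": 0, "y": 0, "z": 0, "spin": 0, "claw": 0},
    {"x": 0, "y": 0, "z": 0, "spin": 0, "claw": 0},
    {"x": 0, "y": 0, "z": 0, "spin": 0, "claw": 0},
    {"x": 0, "y": 0, "z": 0, "spin": 0, "claw": 0}
  ],
  "force": 30
}}

```text
time_s: 3.2
ee_pos: [0.5654, -0.1043, 0.0814]
eef_rot: [-3.142, -0.0, 1.487]
force: [1.1, 0.6, -0.6]
grip_width: 0.0134
grip_force: 30.0
```

Emit:
{"api": "send_rows", "payload": {
  "targets": [
    {"x": 0, "y": 0, "z": 0.05, "spin": 0, "claw": 0},
    {"x": 0, "y": 0, "z": 0.15, "spin": 0, "claw": 0},
    {"x": 0, "y": 0, "z": 0.15, "spin": 0, "claw": 0},
    {"x": -0.0265, "y": 0.1345, "z": 0, "spin": -0.0931, "claw": 0},
    {"x": -0.0265, "y": 0.1345, "z": 0, "spin": -0.0931, "claw": 0},
    {"x": -0.0265, "y": 0.1345, "z": 0, "spin": -0.0931, "claw": 0},
    {"x": -0.0265, "y": 0.1345, "z": 0, "spin": -0.0931, "claw": 0},
    {"x": -0.0265, "y": 0.1345, "z": 0, "spin": -0.0931, "claw": 0},
    {"x": -0.0265, "y": 0.1345, "z": 0, "spin": -0.0931, "claw": 0},
    {"x": -0.0265, "y": 0.1345, "z": 0, "spin": -0.0931, "claw": 0},
    {"x": -0.0265, "y": 0.1345, "z": 0, "spin": -0.0931, "claw": 0},
    {"x": -0.0265, "y": 0.1345, "z": 0, "spin": -0.0931, "claw": 0},
    {"x": -0.0265, "y": 0.1345, "z": 0, "spin": -0.0931, "claw": 0},
    {"x": 0, "y": 0, "z": 0, "spin": 0, "claw": 0},
    {"x": 0, "y": 0, "z": 0, "spin": 0, "claw": 0}
  ]
}}

```text
time_s: 4.7
ee_pos: [0.5124, 0.1648, 0.152]
eef_rot: [3.142, -0.0, 0.029]
force: [0.1, -0.1, -1.1]
grip_width: 0.0135
grip_force: 30.0
```

```bash
python3 - <<'E'
from look import *
look("w3");cv2.imwrite("pics/s3.png",camera("scene"))
a=cv2.resize(cv2.imread("pics/w3.png"),(480,300));b=cv2.imread("pics/s3.png")[140:290,240:460];b=cv2.resize(b,(480,327))
cv2.imwrite("pics/m3.png",np.vstack([a,b])[:600])
E
```

```text
4.75 [0.5126 0.1642 0.1519] [ 3.1415e+00 -4.0000e-04  2.7900e-02]
935 [618. 200.] [ 0.5343 -0.0201] 72.8 [ 0.5341 -0.0209] [333. 129.] 76.8
```

View pics/m3.png

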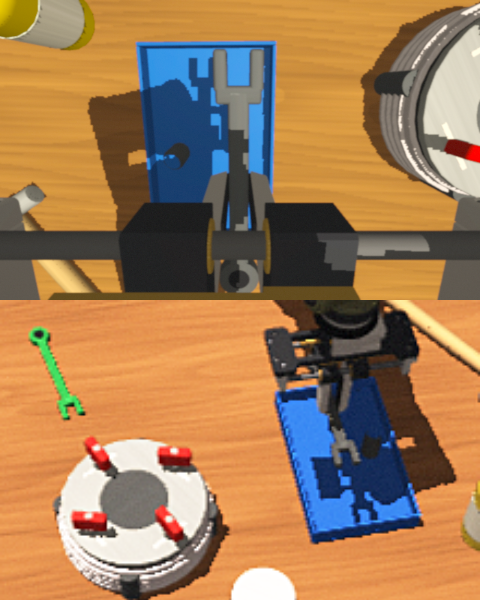

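Wrist view: the spanner is held level over the tray, jaw end up. The tray's far corners are at about (183,56) and (367,55), and the socket is on its other half. I'll check the tray edges numerically before lowering.

```bash
python3 - <<'E'
from h import *
m=np.load("w3.npy",allow_pickle=True).item()
for p in [(183,56),(367,55),(363,200),(197,260)]:print(pz(m,*p,.03).round(4))
E
```

```text
[0.6218 0.2749 0.03  ]
[0.6267 0.1293 0.03  ]
[0.5085 0.1255 0.03  ]
[0.448  0.2731 0.03  ]
```

Emit:
{"api": "send_rows", "payload": {
  "targets": [
    {"x": -0.02, "y": 0, "z": -0.2, "spin": 0, "claw": 0},
    {"x": -0.02, "y": 0, "z": -0.2, "spin": 0, "claw": 0},
    {"x": 0, "y": 0, "z": -0.2, "spin": 0, "claw": 0},
    {"x": 0, "y": 0, "z": -0.07, "spin": 0, "claw": 0},
    {"x": 0, "y": 0, "z": -0.02, "spin": 0, "claw": 0},
    {"x": 0, "y": 0, "z": -0.02, "spin": 0, "claw": 0},
    {"x": 0, "y": 0, "z": -0.005, "spin": 0, "claw": 0},
    {"x": 0, "y": 0, "z": 0, "spin": 0, "claw": 0},
    {"x": 0, "y": 0, "z": 0, "spin": 0, "claw": 0}
  ]
}}

```text
time_s: 5.7
ee_pos: [0.5049, 0.1648, 0.0094]
eef_rot: [-3.141, -0.001, 0.025]
force: [-0.0, -0.2, -1.2]
grip_width: 0.0132
grip_force: 30.0
```

Emit:
{"api": "send_rows", "payload": {
  "targets": [
    {"x": 0, "y": 0, "z": -0.012, "spin": 0, "claw": 0},
    {"x": 0, "y": 0, "z": 0, "spin": 0, "claw": 0},
    {"x": 0, "y": 0, "z": 0, "spin": 0, "claw": 28},
    {"x": 0, "y": 0, "z": 0, "spin": 0, "claw": 28},
    {"x": 0, "y": 0, "z": 0.05, "spin": 0, "claw": 28},
    {"x": 0, "y": 0, "z": 0.15, "spin": 0, "claw": 28},
    {"x": 0, "y": 0, "z": 0.25, "spin": 0, "claw": 40},
    {"x": 0, "y": 0, "z": 0.25, "spin": 0, "claw": 40},
    {"x": -0.0194, "y": -0.203, "z": 0.036, "spin": 0.037, "claw": 50},
    {"x": -0.0194, "y": -0.203, "z": 0.036, "spin": 0.037, "claw": 50},
    {"x": -0.0194, "y": -0.203, "z": 0.036, "spin": 0.037, "claw": 50},
    {"x": -0.0194, "y": -0.203, "z": 0.036, "spin": 0.037, "claw": 50},
    {"x": -0.0194, "y": -0.203, "z": 0.036, "spin": 0.037, "claw": 50},
    {"x": -0.0194, "y": -0.203, "z": 0.036, "spin": 0.037, "claw": 50},
    {"x": -0.0194, "y": -0.203, "z": 0.036, "spin": 0.037, "claw": 50},
    {"x": -0.0194, "y": -0.203, "z": 0.036, "spin": 0.037, "claw": 50},
    {"x": 0, "y": 0, "z": 0, "spin": 0, "claw": 50},
    {"x": 0, "y": 0, "z": 0, "spin": 0, "claw": 50}
  ]
}}

```text
time_s: 7.5
ee_pos: [0.4732, -0.1605, 0.2041]
eef_rot: [3.141, -0.0, 0.488]
force: [-0.3, 1.1, -0.0]
grip_width: 0.0499
grip_force: 0.0
```

```bash
python3 - <<'E'
from look import *
look("w4");cv2.imwrite("pics/s4.png",camera("scene"))
a=cv2.imread("pics/w4.png");b=cv2.imread("pics/s4.png")[165:265,350:450];b=cv2.resize(b,(200,200))
a[:200,440:]=b;cv2.imwrite("pics/m4.png",a)
E
```

```text
7.55 [ 0.4733 -0.1597  0.2038] [-3.1414e+00 -1.0000e-04  4.8910e-01]
1504 [411.  42.] [ 0.6064 -0.1626] 77.4 [ 0.6064 -0.1635] [426. 187.] 76.3
1234 [212.  63.] [ 0.529 -0.047] 78.6 [ 0.5286 -0.0473] [478. 148.] 77.8
851 [322. 152.] [ 0.5104 -0.1445] -151.5 [ 0.5098 -0.1449] [424. 128.] 27.9
```

View pics/m4.png

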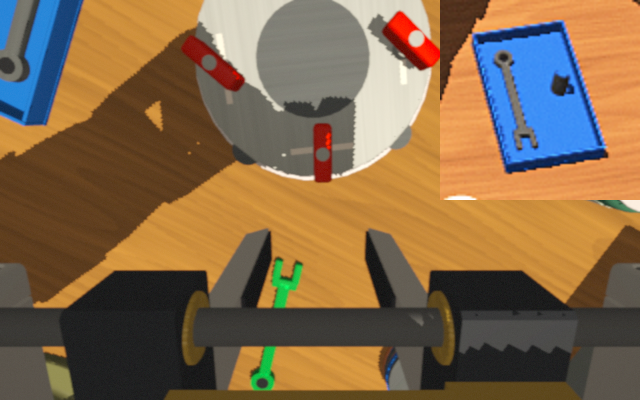

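The spanner lies flat in the tray's free half (inset), and the socket is untouched. Pivots in the wrist view are screw4 (323,154), screw3 (209,62) and screw1 (416,39).

```bash
python3 - <<'E'
from h import *
m=np.load("w4.npy",allow_pickle=True).item();w=np.load("w2.npy",allow_pickle=True).item()
A=pz(m,323,154,.12)[:2];B=pz(m,209,62,.12)[:2];D=pz(m,416,39,.12)[:2];B2=pz(w,254,135,.12)[:2];C2=pz(w,392,146,.12)[:2]
print(A,B,D,B2,C2,np.linalg.norm(B-D))
from scipy.optimize import least_squares
obs=[(A,180+90),(B,180),(D,0),(B2,180),(C2,90)]
def f(p):
    return np.concatenate([p[:2]+.072*np.array([np.cos(p[2]+np.radians(k)),np.sin(p[2]+np.radians(k))])-q for q,k in obs])
r=least_squares(f,[.57,-.105,-.97]);print(r.x,np.degrees(r.x[2]),(r.fun*1e3).round(1))
for i,k in enumerate((0,90,180,270)):
    a=r.x[2]+np.radians(k);print(i+1,(r.x[:2]+.072*np.array([np.cos(a),np.sin(a)])).round(4))
E
```

```text
[ 0.50965283 -0.14535388] [ 0.52881611 -0.04531019] [ 0.60879787 -0.16453858] [ 0.52924578 -0.04504938] [ 0.62874726 -0.06411826] 0.1435705086461137
[ 0.56910477 -0.10481192 -0.97734917] -55.99798264703182 [-0.2  0.3  0.   0.2  0.6  0.  -0.4 -0.1  0.  -0.4]
1 [ 0.6094 -0.1645]
2 [ 0.6288 -0.0645]
3 [ 0.5288 -0.0451]
4 [ 0.5094 -0.1451]
```

Emit:
{"api": "send_rows", "payload": {
  "targets": [
    {"x": 0.18, "y": 0.074, "z": -0.1, "spin": 0, "claw": 50},
    {"x": 0, "y": 0, "z": -0.2, "spin": 0, "claw": 50},
    {"x": 0, "y": 0, "z": -0.2, "spin": 0, "claw": 50},
    {"x": 0, "y": 0, "z": -0.08, "spin": 0, "claw": 50},
    {"x": 0, "y": 0, "z": 0, "spin": 0, "claw": 0},
    {"x": 0, "y": 0, "z": 0, "spin": 0, "claw": 0},
    {"x": 0, "y": 0, "z": 0, "spin": 0, "claw": 0},
    {"x": 0, "y": 0, "z": 0, "spin": 0, "claw": 0}
  ],
  "force": 40
}}

```text
time_s: 8.4
ee_pos: [0.51, -0.1454, 0.0889]
eef_rot: [3.14, -0.001, 0.49]
force: [-0.3, 0.2, 0.3]
grip_width: 0.0214
grip_force: 0.0
```

Emit:
{"api": "send_rows", "payload": {
  "targets": [
    {"x": 0, "y": 0, "z": 0, "spin": 0, "claw": 0},
    {"x": 0, "y": 0, "z": 0, "spin": 0, "claw": 0},
    {"x": 0, "y": 0, "z": 0, "spin": 0, "claw": 0},
    {"x": 0, "y": 0, "z": -0.002, "spin": -0.0723, "claw": 0},
    {"x": 0, "y": 0, "z": -0.002, "spin": -0.0723, "claw": 0},
    {"x": 0, "y": 0, "z": -0.002, "spin": -0.0723, "claw": 0},
    {"x": 0, "y": 0, "z": -0.002, "spin": -0.0723, "claw": 0},
    {"x": 0, "y": 0, "z": -0.002, "spin": -0.0723, "claw": 0},
    {"x": 0, "y": 0, "z": -0.002, "spin": -0.0723, "claw": 0},
    {"x": 0, "y": 0, "z": 0, "spin": 0, "claw": 0},
    {"x": 0, "y": 0, "z": 0, "spin": 0, "claw": 0}
  ]
}}

```text
time_s: 9.5
ee_pos: [0.5096, -0.1457, 0.086]
eef_rot: [3.141, -0.001, -0.192]
force: [-3.7, -0.5, 8.7]
grip_width: 0.0143
grip_force: 40.0
```

```bash
python3 -c "
from station import *;o=get_obs();print(o['ee_pos'],o['eef_rot'],o['force'],o['moment'],o['grip_width'])"
```

```text
[ 0.50955925 -0.14567426  0.08600075] [ 3.14128135e+00 -8.50832339e-04 -1.91879197e-01] [-3.67988894 -0.53091708  8.72640824] [0.2384673  0.51910619 0.05104486] 0.01433586163682163
```

Emit:
{"api": "send_rows", "payload": {
  "targets": [
    {"x": 0, "y": 0, "z": 0, "spin": 0, "claw": 36},
    {"x": 0, "y": 0, "z": 0, "spin": 0, "claw": 36},
    {"x": 0, "y": 0, "z": 0.1, "spin": 0, "claw": 36},
    {"x": 0, "y": 0, "z": 0.125, "spin": 0, "claw": 36},
    {"x": 0.119, "y": 0.081, "z": 0, "spin": 0.0867, "claw": 36},
    {"x": 0.119, "y": 0.081, "z": 0, "spin": 0.0867, "claw": 36},
    {"x": 0.119, "y": 0.081, "z": 0, "spin": 0.0867, "claw": 36},
    {"x": 0.119, "y": 0.081, "z": 0, "spin": 0.0867, "claw": 36},
    {"x": 0.119, "y": 0.081, "z": 0, "spin": 0.0867, "claw": 36},
    {"x": 0, "y": 0, "z": 0, "spin": 0, "claw": 36},
    {"x": 0, "y": 0, "z": -0.1, "spin": 0, "claw": 36},
    {"x": 0, "y": 0, "z": -0.1125, "spin": 0, "claw": 36},
    {"x": 0, "y": 0, "z": 0, "spin": 0, "claw": 0},
    {"x": 0, "y": 0, "z": 0, "spin": 0, "claw": 0},
    {"x": 0, "y": 0, "z": 0, "spin": 0, "claw": 0},
    {"x": 0, "y": 0, "z": 0, "spin": 0, "claw": 0},
    {"x": 0, "y": 0, "z": 0, "spin": 0, "claw": 0}
  ]
}}

```text
time_s: 11.2
ee_pos: [0.6288, -0.0645, 0.0888]
eef_rot: [3.141, -0.001, 0.489]
force: [0.6, 0.6, 3.0]
grip_width: 0.0137
grip_force: 40.0
```

```bash
python3 -c "
from station import *;o=get_obs();print(o['ee_pos'],o['eef_rot'],o['force'],o['moment'],o['grip_width'])"
```

```text
[ 0.62880969 -0.06448808  0.08879129] [ 3.14052061e+00 -1.26144651e-03  4.89478104e-01] [0.56898254 0.62619095 3.01649234] [-0.04766586  0.01167823  0.06163961] 0.013748640726897729
```

Emit:
{"api": "send_rows", "payload": {
  "targets": [
    {"x": 0, "y": 0, "z": -0.002, "spin": -0.0723, "claw": 0},
    {"x": 0, "y": 0, "z": -0.002, "spin": -0.0723, "claw": 0},
    {"x": 0, "y": 0, "z": -0.002, "spin": -0.0723, "claw": 0},
    {"x": 0, "y": 0, "z": -0.002, "spin": -0.0723, "claw": 0},
    {"x": 0, "y": 0, "z": -0.002, "spin": -0.0723, "claw": 0},
    {"x": 0, "y": 0, "z": -0.002, "spin": -0.0723, "claw": 0},
    {"x": 0, "y": 0, "z": 0, "spin": 0, "claw": 0},
    {"x": 0, "y": 0, "z": 0, "spin": 0, "claw": 0}
  ]
}}

```text
time_s: 12.0
ee_pos: [0.6292, -0.0644, 0.0869]
eef_rot: [3.142, -0.003, -0.192]
force: [1.8, -0.1, 6.5]
grip_width: 0.0142
grip_force: 40.0
```

Emit:
{"api": "send_rows", "payload": {
  "targets": [
    {"x": 0, "y": 0, "z": 0, "spin": 0, "claw": 36},
    {"x": 0, "y": 0, "z": 0, "spin": 0, "claw": 36},
    {"x": 0, "y": 0, "z": 0.1, "spin": 0, "claw": 36},
    {"x": 0, "y": 0, "z": 0.15, "spin": 0, "claw": 36},
    {"x": -0.027, "y": -0.073, "z": 0.0345, "spin": 0.089, "claw": 36},
    {"x": -0.027, "y": -0.073, "z": 0.0345, "spin": 0.089, "claw": 36},
    {"x": -0.027, "y": -0.073, "z": 0.0345, "spin": 0.089, "claw": 36},
    {"x": -0.027, "y": -0.073, "z": 0.0345, "spin": 0.089, "claw": 36},
    {"x": -0.027, "y": -0.073, "z": 0.0345, "spin": 0.089, "claw": 36},
    {"x": -0.027, "y": -0.073, "z": 0.0345, "spin": 0.089, "claw": 36},
    {"x": -0.027, "y": -0.073, "z": 0.0345, "spin": 0.089, "claw": 36},
    {"x": -0.027, "y": -0.073, "z": 0.0345, "spin": 0.089, "claw": 36},
    {"x": -0.027, "y": -0.073, "z": 0.0345, "spin": 0.089, "claw": 36},
    {"x": -0.027, "y": -0.073, "z": 0.0345, "spin": 0.089, "claw": 36},
    {"x": 0, "y": 0, "z": 0, "spin": 0.088, "claw": 36},
    {"x": 0, "y": 0, "z": 0, "spin": 0, "claw": 36}
  ]
}}

```text
time_s: 13.6
ee_pos: [0.5742, -0.2107, 0.2044]
eef_rot: [-3.142, -0.0, 1.346]
force: [0.4, 0.4, -0.2]
grip_width: 0.0358
grip_force: 0.0
```

```bash
python3 -c 'from look import *;look("w5")'
```

```text
13.65 [ 0.5743 -0.2104  0.2042] [-3.1413e+00 -1.0000e-04  1.3411e+00]
739 [204.  13.] [ 0.5285 -0.0618] 134.8 [ 0.5279 -0.0624] [174. 190.] 77.1
936 [349. 133.] [ 0.6088 -0.163 ] 76.4 [ 0.6087 -0.164 ] [422. 143.] 76.4
964 [217. 138.] [ 0.5128 -0.1448] 170.8 [ 0.5123 -0.1451] [138. 466.] 80.1
```

View pics/w5.png

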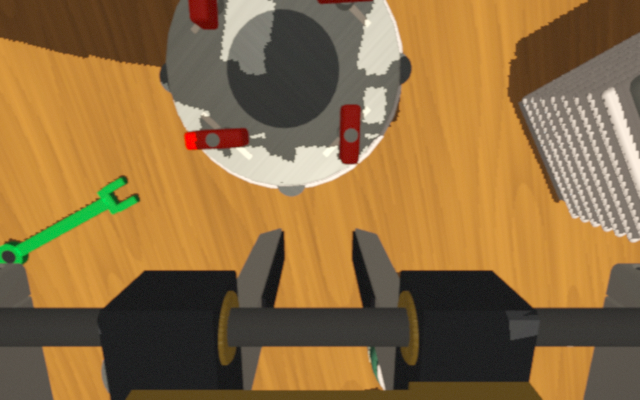

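Screw4's bar (pivot at 213,139) is now at about 44° of turn and screw1's bar (350,134) is still half turned. The cover looks level. Next is screw1, all the way home.

Emit:
{"api": "send_rows", "payload": {
  "targets": [
    {"x": 0.177, "y": 0.23, "z": -0.088, "spin": 0, "claw": 36},
    {"x": 0, "y": 0, "z": -0.2, "spin": 0, "claw": 36},
    {"x": 0, "y": 0, "z": -0.2, "spin": 0, "claw": 36},
    {"x": 0, "y": 0, "z": -0.1, "spin": 0, "claw": 36},
    {"x": 0, "y": 0, "z": 0, "spin": 0, "claw": 0},
    {"x": 0, "y": 0, "z": 0, "spin": 0, "claw": 0},
    {"x": 0, "y": 0, "z": 0, "spin": 0, "claw": 0},
    {"x": 0, "y": 0, "z": 0, "spin": 0, "claw": 0},
    {"x": 0, "y": 0, "z": 0, "spin": 0, "claw": 0},
    {"x": 0, "y": 0, "z": 0, "spin": 0, "claw": 0}
  ]
}}

```text
time_s: 14.65
ee_pos: [0.6056, -0.1738, 0.0917]
eef_rot: [3.135, 0.001, 1.343]
force: [13.3, -7.9, -8.6]
grip_width: 0.0138
grip_force: 40.1
```

Emit:
{"api": "send_rows", "payload": {
  "targets": [
    {"x": 0, "y": 0, "z": -0.002, "spin": -0.083, "claw": 0},
    {"x": 0, "y": 0, "z": -0.002, "spin": -0.083, "claw": 0},
    {"x": 0, "y": 0, "z": -0.002, "spin": -0.083, "claw": 0},
    {"x": 0, "y": 0, "z": -0.002, "spin": -0.083, "claw": 0},
    {"x": 0, "y": 0, "z": -0.002, "spin": -0.083, "claw": 0},
    {"x": 0, "y": 0, "z": -0.002, "spin": -0.06, "claw": 0},
    {"x": 0, "y": 0, "z": 0, "spin": 0, "claw": 0},
    {"x": 0, "y": 0, "z": 0, "spin": 0, "claw": 0}
  ]
}}

```text
time_s: 15.45
ee_pos: [0.6028, -0.1699, 0.0893]
eef_rot: [-3.137, -0.0, 0.598]
force: [-11.4, 16.2, 10.4]
grip_width: 0.0141
grip_force: 40.2
```

```bash
python3 -c "
from station import *;o=get_obs();print(o['ee_pos'],o['eef_rot'],o['force'],o['moment'],o['grip_width'])"
```

```text
[ 0.60281546 -0.1699323   0.08925155] [-3.13700881e+00 -3.50731529e-04  5.97738791e-01] [-11.40147676  16.2295431   10.35627002] [3.73813898 2.80535505 0.11786788] 0.014149611909804452
```

The first approach row exceeded 50 mm, so the grip was off-centre by about 9 mm. I'll release, recentre and regrip to finish the turn squarely.

Emit:
{"api": "send_rows", "payload": {
  "targets": [
    {"x": 0, "y": 0, "z": 0, "spin": 0, "claw": 32},
    {"x": 0, "y": 0, "z": 0, "spin": 0, "claw": 32},
    {"x": 0, "y": 0, "z": 0, "spin": 0, "claw": 32}
  ]
}}

```text
time_s: 15.75
ee_pos: [0.6041, -0.1728, 0.0887]
eef_rot: [3.14, -0.001, 0.598]
force: [0.1, -0.3, 0.1]
grip_width: 0.0315
grip_force: 0.0
```

```bash
python3 -c "
from station import *;o=get_obs();print(o['ee_pos'],o['eef_rot'],o['force'],o['moment'],o['grip_width'])"
```

```text
[ 0.60409963 -0.17275184  0.08867683] [ 3.13981966e+00 -1.13542207e-03  5.97532682e-01] [ 0.06921055 -0.29424509  0.06899304] [ 0.00676096 -0.01929425  0.01474035] 0.031541706045046164
```

Emit:
{"api": "send_rows", "payload": {
  "targets": [
    {"x": 0.0265, "y": 0.041, "z": -0.02, "spin": 0, "claw": 32},
    {"x": 0, "y": 0, "z": 0, "spin": 0, "claw": 32},
    {"x": 0, "y": 0, "z": 0, "spin": 0, "claw": 0},
    {"x": 0, "y": 0, "z": 0, "spin": 0, "claw": 0},
    {"x": 0, "y": 0, "z": 0, "spin": 0, "claw": 0},
    {"x": 0, "y": 0, "z": 0, "spin": 0, "claw": 0},
    {"x": 0, "y": 0, "z": 0, "spin": -0.01, "claw": 0},
    {"x": 0, "y": 0, "z": 0, "spin": -0.01, "claw": 0},
    {"x": 0, "y": 0, "z": 0, "spin": -0.01, "claw": 0},
    {"x": 0, "y": 0, "z": 0, "spin": 0, "claw": 0},
    {"x": 0, "y": 0, "z": 0, "spin": 0, "claw": 0}
  ]
}}

```text
time_s: 16.85
ee_pos: [0.6089, -0.1651, 0.0834]
eef_rot: [3.141, 0.0, 0.551]
force: [2.9, -5.7, -1.4]
grip_width: 0.0151
grip_force: 40.1
```

```bash
python3 -c "
from station import *;o=get_obs();print(o['ee_pos'],o['eef_rot'],o['force'],o['moment'],o['grip_width'])"
```

```text
[ 0.60891071 -0.16512913  0.08344275] [3.14050809e+00 2.74681139e-04 5.50940536e-01] [ 2.89019253 -5.66214446 -1.35638651] [-0.64137756 -0.02875318  0.31565662] 0.015128386382836605
```

Emit:
{"api": "send_rows", "payload": {
  "targets": [
    {"x": 0, "y": 0, "z": 0, "spin": 0.027, "claw": 36},
    {"x": 0, "y": 0, "z": 0, "spin": 0, "claw": 36},
    {"x": 0, "y": 0, "z": 0.1, "spin": 0, "claw": 36},
    {"x": 0, "y": 0, "z": 0.15, "spin": 0, "claw": 36},
    {"x": -0.0668, "y": 0.1, "z": 0, "spin": 0.081, "claw": 36},
    {"x": -0.0668, "y": 0.1, "z": 0, "spin": 0.081, "claw": 36},
    {"x": -0.0668, "y": 0.1, "z": 0, "spin": 0.081, "claw": 36},
    {"x": -0.0668, "y": 0.1, "z": 0, "spin": 0.081, "claw": 36},
    {"x": -0.0668, "y": 0.1, "z": 0, "spin": 0.081, "claw": 36},
    {"x": -0.0668, "y": 0.1, "z": 0, "spin": 0.081, "claw": 36},
    {"x": 0, "y": 0, "z": 0, "spin": 0, "claw": 36},
    {"x": 0, "y": 0, "z": -0.1, "spin": 0, "claw": 36},
    {"x": 0, "y": 0, "z": -0.13, "spin": 0, "claw": 36},
    {"x": 0, "y": 0, "z": 0, "spin": 0, "claw": 36}
  ]
}}

```text
time_s: 18.25
ee_pos: [0.5275, -0.0445, 0.0849]
eef_rot: [-3.137, 0.0, 1.354]
force: [0.6, 0.2, 1.1]
grip_width: 0.036
grip_force: 0.0
```

Emit:
{"api": "send_rows", "payload": {
  "targets": [
    {"x": 0.005, "y": -0.002, "z": 0.005, "spin": 0, "claw": 0},
    {"x": 0, "y": 0, "z": 0, "spin": 0, "claw": 0},
    {"x": 0, "y": 0, "z": 0, "spin": 0, "claw": 0},
    {"x": 0, "y": 0, "z": 0, "spin": 0, "claw": 0},
    {"x": 0, "y": 0, "z": 0, "spin": 0, "claw": 0},
    {"x": 0, "y": 0, "z": -0.0022, "spin": -0.081, "claw": 0},
    {"x": 0, "y": 0, "z": -0.0022, "spin": -0.081, "claw": 0},
    {"x": 0, "y": 0, "z": -0.0022, "spin": -0.081, "claw": 0},
    {"x": 0, "y": 0, "z": -0.0022, "spin": -0.081, "claw": 0},
    {"x": 0, "y": 0, "z": -0.0022, "spin": -0.081, "claw": 0},
    {"x": 0, "y": 0, "z": -0.0022, "spin": -0.079, "claw": 0},
    {"x": 0, "y": 0, "z": 0, "spin": -0.015, "claw": 0},
    {"x": 0, "y": 0, "z": 0, "spin": -0.015, "claw": 0},
    {"x": 0, "y": 0, "z": 0, "spin": 0, "claw": 0},
    {"x": 0, "y": 0, "z": 0, "spin": 0, "claw": 0}
  ]
}}

```text
time_s: 19.75
ee_pos: [0.5301, -0.0443, 0.0872]
eef_rot: [3.141, -0.001, 0.55]
force: [-4.3, 4.6, 7.7]
grip_width: 0.0141
grip_force: 40.1
```

```bash
python3 -c "
from station import *;o=get_obs();print(o['ee_pos'],o['eef_rot'],o['force'],o['moment'],o['grip_width'])"
```

```text
[ 0.53006137 -0.04426584  0.08724237] [ 3.14119366e+00 -1.27127876e-03  5.49686034e-01] [-4.31004633  4.59972613  7.65339995] [0.7030235  0.68123631 0.24839448] 0.01407604966091316
```

Emit:
{"api": "send_rows", "payload": {
  "targets": [
    {"x": 0, "y": 0, "z": 0, "spin": -0.015, "claw": 0},
    {"x": 0, "y": 0, "z": 0, "spin": 0, "claw": 0},
    {"x": 0, "y": 0, "z": 0, "spin": 0, "claw": 0}
  ]
}}

```text
time_s: 20.05
ee_pos: [0.5302, -0.0442, 0.0873]
eef_rot: [3.141, -0.002, 0.526]
force: [-2.2, 4.6, 8.2]
grip_width: 0.0143
grip_force: 40.4
```

```bash
python3 -c "
from station import *;o=get_obs();print(o['ee_pos'],o['eef_rot'],o['force'],o['moment'],o['grip_width'])"
```

```text
[ 0.53020543 -0.04420571  0.08726985] [ 3.14105426e+00 -1.63058978e-03  5.26372516e-01] [-2.23307729  4.62496838  8.16240938] [0.84274446 0.52403027 0.50175387] 0.014326748701007244
```

Emit:
{"api": "send_rows", "payload": {
  "targets": [
    {"x": 0, "y": 0, "z": 0, "spin": 0.04, "claw": 36},
    {"x": 0, "y": 0, "z": 0, "spin": 0, "claw": 36},
    {"x": 0, "y": 0, "z": 0.1, "spin": 0, "claw": 36},
    {"x": 0, "y": 0, "z": 0.15, "spin": 0, "claw": 36},
    {"x": 0.083, "y": -0.0165, "z": 0, "spin": -0.082, "claw": 36},
    {"x": 0.083, "y": -0.0165, "z": 0, "spin": -0.082, "claw": 36},
    {"x": 0.083, "y": -0.0165, "z": 0, "spin": -0.082, "claw": 36},
    {"x": 0.083, "y": -0.0165, "z": 0, "spin": -0.082, "claw": 36},
    {"x": 0.083, "y": -0.0165, "z": 0, "spin": -0.082, "claw": 36},
    {"x": 0.083, "y": -0.0165, "z": 0, "spin": -0.082, "claw": 36},
    {"x": 0, "y": 0, "z": 0, "spin": 0, "claw": 36},
    {"x": 0, "y": 0, "z": -0.1, "spin": 0, "claw": 36},
    {"x": 0, "y": 0, "z": -0.13, "spin": 0, "claw": 36},
    {"x": 0, "y": 0, "z": 0, "spin": 0, "claw": 36}
  ]
}}

```text
time_s: 21.45
ee_pos: [0.6271, -0.0641, 0.0869]
eef_rot: [3.142, 0.005, -0.181]
force: [-1.6, -0.1, 0.0]
grip_width: 0.0364
grip_force: 0.0
```

The turn home at this wrist angle would bring joint 6 close to its range limit (about 2.51 of 2.55). I'll lift, turn the hand half a turn and grip the same bar from the other side.

Emit:
{"api": "send_rows", "payload": {
  "targets": [
    {"x": 0, "y": 0, "z": 0.2, "spin": 0, "claw": 36},
    {"x": 0, "y": 0, "z": 0.05, "spin": 0.09, "claw": 36},
    {"x": 0, "y": 0, "z": 0, "spin": 0.09, "claw": 36},
    {"x": 0, "y": 0, "z": 0, "spin": 0.09, "claw": 36},
    {"x": 0, "y": 0, "z": 0, "spin": 0.09, "claw": 36},
    {"x": 0, "y": 0, "z": 0, "spin": 0.09, "claw": 36},
    {"x": 0, "y": 0, "z": 0, "spin": 0.09, "claw": 36},
    {"x": 0, "y": 0, "z": 0, "spin": 0.09, "claw": 36},
    {"x": 0, "y": 0, "z": 0, "spin": 0.09, "claw": 36},
    {"x": 0, "y": 0, "z": 0, "spin": 0.09, "claw": 36},
    {"x": 0, "y": 0, "z": 0, "spin": 0.09, "claw": 36},
    {"x": 0, "y": 0, "z": 0, "spin": 0.09, "claw": 36},
    {"x": 0, "y": 0, "z": 0, "spin": 0.09, "claw": 36},
    {"x": 0, "y": 0, "z": 0, "spin": 0.09, "claw": 36},
    {"x": 0, "y": 0, "z": 0, "spin": 0.09, "claw": 36},
    {"x": 0, "y": 0, "z": 0, "spin": 0.09, "claw": 36},
    {"x": 0, "y": 0, "z": 0, "spin": 0.09, "claw": 36},
    {"x": 0, "y": 0, "z": 0, "spin": 0.09, "claw": 36},
    {"x": 0, "y": 0, "z": 0, "spin": 0.09, "claw": 36},
    {"x": 0, "y": 0, "z": 0, "spin": 0.09, "claw": 36}
  ]
}}

```text
time_s: 23.45
ee_pos: [0.6292, -0.0644, 0.1416]
eef_rot: [3.141, 0.001, 2.51]
force: [-0.1, 0.2, 0.5]
grip_width: 0.0363
grip_force: 0.0
```

Emit:
{"api": "send_rows", "payload": {
  "targets": [
    {"x": 0, "y": 0, "z": 0, "spin": 0.09, "claw": 36},
    {"x": 0, "y": 0, "z": 0, "spin": 0.09, "claw": 36},
    {"x": 0, "y": 0, "z": 0, "spin": 0.09, "claw": 36},
    {"x": 0, "y": 0, "z": 0, "spin": 0.016, "claw": 36},
    {"x": 0, "y": 0, "z": 0, "spin": 0, "claw": 36}
  ]
}}

```text
time_s: 23.95
ee_pos: [0.6293, -0.0644, 0.1408]
eef_rot: [3.142, 0.001, 2.95]
force: [0.5, 0.0, -0.4]
grip_width: 0.0359
grip_force: 0.0
```

Emit:
{"api": "send_rows", "payload": {
  "targets": [
    {"x": 0, "y": 0, "z": -0.15, "spin": 0, "claw": 36},
    {"x": 0, "y": 0, "z": -0.12, "spin": 0, "claw": 36},
    {"x": 0, "y": 0, "z": 0, "spin": 0, "claw": 36},
    {"x": 0, "y": 0, "z": 0, "spin": 0, "claw": 0},
    {"x": 0, "y": 0, "z": 0, "spin": 0, "claw": 0},
    {"x": 0, "y": 0, "z": 0, "spin": 0, "claw": 0},
    {"x": 0, "y": 0, "z": 0, "spin": 0, "claw": 0},
    {"x": 0, "y": 0, "z": 0, "spin": 0, "claw": 0}
  ]
}}

```text
time_s: 24.75
ee_pos: [0.6301, -0.0645, 0.0871]
eef_rot: [-3.142, 0.003, 2.951]
force: [1.7, 0.8, 6.1]
grip_width: 0.0139
grip_force: 39.9
```

Emit:
{"api": "send_rows", "payload": {
  "targets": [
    {"x": 0, "y": 0, "z": -0.002, "spin": -0.072, "claw": 0},
    {"x": 0, "y": 0, "z": -0.002, "spin": -0.072, "claw": 0},
    {"x": 0, "y": 0, "z": -0.002, "spin": -0.072, "claw": 0},
    {"x": 0, "y": 0, "z": -0.002, "spin": -0.072, "claw": 0},
    {"x": 0, "y": 0, "z": -0.002, "spin": -0.072, "claw": 0},
    {"x": 0, "y": 0, "z": -0.002, "spin": -0.072, "claw": 0},
    {"x": 0, "y": 0, "z": 0, "spin": -0.072, "claw": 0},
    {"x": 0, "y": 0, "z": 0, "spin": -0.03, "claw": 0},
    {"x": 0, "y": 0, "z": 0, "spin": -0.015, "claw": 0},
    {"x": 0, "y": 0, "z": 0, "spin": 0, "claw": 0},
    {"x": 0, "y": 0, "z": 0, "spin": 0, "claw": 0}
  ]
}}

```text
time_s: 25.85
ee_pos: [0.6304, -0.0652, 0.0853]
eef_rot: [3.14, 0.003, 2.09]
force: [2.2, -2.1, 10.0]
grip_width: 0.0147
grip_force: 40.7
```

```bash
python3 -c "
from station import *;o=get_obs();print(o['ee_pos'],o['eef_rot'],o['force'],o['moment'],o['grip_width'])"
```

```text
[ 0.63038698 -0.06522505  0.08532133] [3.13964988 0.00347302 2.08958773] [ 2.18800308 -2.13705435 10.02954348] [-1.3122097   0.01058994  0.49604407] 0.014720227256770848
```

Emit:
{"api": "send_rows", "payload": {
  "targets": [
    {"x": 0, "y": 0, "z": 0, "spin": 0.046, "claw": 36},
    {"x": 0, "y": 0, "z": 0, "spin": 0, "claw": 36},
    {"x": 0, "y": 0, "z": 0.1, "spin": 0, "claw": 36},
    {"x": 0, "y": 0, "z": 0.15, "spin": 0, "claw": 36},
    {"x": -0.0857, "y": -0.0576, "z": 0, "spin": 0.0725, "claw": 36},
    {"x": -0.0857, "y": -0.0576, "z": 0, "spin": 0.0725, "claw": 36},
    {"x": -0.0857, "y": -0.0576, "z": 0, "spin": 0.0725, "claw": 36},
    {"x": -0.0857, "y": -0.0576, "z": 0, "spin": 0.0725, "claw": 36},
    {"x": -0.0857, "y": -0.0576, "z": 0, "spin": 0.0725, "claw": 36},
    {"x": -0.0857, "y": -0.0576, "z": 0, "spin": 0.0725, "claw": 36},
    {"x": -0.0857, "y": -0.0576, "z": 0, "spin": 0.0725, "claw": 36},
    {"x": 0, "y": 0, "z": 0, "spin": 0, "claw": 36},
    {"x": 0, "y": 0, "z": -0.1, "spin": 0, "claw": 36},
    {"x": 0, "y": 0, "z": -0.13, "spin": 0, "claw": 36},
    {"x": 0, "y": 0, "z": 0, "spin": 0, "claw": 36}
  ]
}}

```text
time_s: 27.35
ee_pos: [0.5082, -0.1442, 0.0848]
eef_rot: [3.141, -0.005, 2.955]
force: [-0.5, -0.5, 1.0]
grip_width: 0.0361
grip_force: 0.0
```

Emit:
{"api": "send_rows", "payload": {
  "targets": [
    {"x": 0.004, "y": -0.003, "z": 0.005, "spin": 0, "claw": 0},
    {"x": 0, "y": 0, "z": 0, "spin": 0, "claw": 0},
    {"x": 0, "y": 0, "z": 0, "spin": 0, "claw": 0},
    {"x": 0, "y": 0, "z": 0, "spin": 0, "claw": 0},
    {"x": 0, "y": 0, "z": 0, "spin": 0, "claw": 0},
    {"x": 0, "y": 0, "z": -0.002, "spin": -0.072, "claw": 0},
    {"x": 0, "y": 0, "z": -0.002, "spin": -0.072, "claw": 0},
    {"x": 0, "y": 0, "z": -0.002, "spin": -0.072, "claw": 0},
    {"x": 0, "y": 0, "z": -0.002, "spin": -0.072, "claw": 0},
    {"x": 0, "y": 0, "z": -0.002, "spin": -0.072, "claw": 0},
    {"x": 0, "y": 0, "z": -0.002, "spin": -0.072, "claw": 0},
    {"x": 0, "y": 0, "z": 0, "spin": -0.072, "claw": 0},
    {"x": 0, "y": 0, "z": 0, "spin": -0.033, "claw": 0},
    {"x": 0, "y": 0, "z": 0, "spin": -0.015, "claw": 0},
    {"x": 0, "y": 0, "z": 0, "spin": 0, "claw": 0},
    {"x": 0, "y": 0, "z": 0, "spin": 0, "claw": 0}
  ]
}}

```text
time_s: 28.95
ee_pos: [0.5098, -0.1458, 0.0866]
eef_rot: [-3.141, 0.0, 2.092]
force: [-6.1, 2.1, 8.5]
grip_width: 0.0143
grip_force: 40.5
```

```bash
python3 -c "
from station import *;o=get_obs();print(o['ee_pos'],o['eef_rot'],o['force'],o['moment'],o['grip_width'])"
```

```text
[ 0.50981678 -0.14576323  0.08661203] [-3.14087771e+00  2.24255106e-05  2.09179217e+00] [-6.0775341   2.14615451  8.51907224] [0.31167315 0.65817983 0.52401862] 0.014325009816901612
```

Emit:
{"api": "send_rows", "payload": {
  "targets": [
    {"x": 0, "y": 0, "z": 0, "spin": 0.046, "claw": 36},
    {"x": 0, "y": 0, "z": 0, "spin": 0, "claw": 36},
    {"x": 0, "y": 0, "z": 0.1, "spin": 0, "claw": 36},
    {"x": 0, "y": 0, "z": 0.2, "spin": 0, "claw": 36},
    {"x": 0, "y": 0, "z": 0.2, "spin": 0, "claw": 36},
    {"x": 0.1, "y": -0.042, "z": 0.055, "spin": 0, "claw": 36},
    {"x": 0.1, "y": -0.042, "z": 0.055, "spin": 0, "claw": 36},
    {"x": 0.1, "y": -0.042, "z": 0.055, "spin": 0, "claw": 36},
    {"x": 0.1, "y": -0.042, "z": 0.055, "spin": 0, "claw": 36},
    {"x": 0.1, "y": -0.042, "z": 0.055, "spin": 0, "claw": 36},
    {"x": 0.1, "y": -0.042, "z": 0.055, "spin": 0, "claw": 36},
    {"x": 0, "y": 0, "z": 0, "spin": 0, "claw": 36},
    {"x": 0, "y": 0, "z": 0, "spin": 0, "claw": 36}
  ]
}}

```text
time_s: 30.25
ee_pos: [0.6298, -0.1961, 0.2513]
eef_rot: [-3.141, -0.001, 2.162]
force: [0.1, -0.4, -0.4]
grip_width: 0.0358
grip_force: 0.0
```

```bash
python3 - <<'E'
from look import *
look("w6",z=.116)
cv2.imwrite("pics/s6.png",camera("scene"));cv2.imwrite("pics/d6.png",camera("side"))
a=cv2.imread("pics/w6.png");b=cv2.imread("pics/s6.png")[150:290,170:490];b=cv2.resize(b,(640,200*280//280))
b=cv2.resize(cv2.imread("pics/s6.png")[150:250,330:490],(320,200));c=cv2.resize(cv2.imread("pics/d6.png")[155:255,230:390],(320,200))
cv2.imwrite("pics/m6.png",np.vstack([a,np.hstack([b,c])]))
E
```

```text
30.3 [ 0.6296 -0.1959  0.2513] [-3.1408e+00 -9.0000e-04  2.1624e+00]
999 [403.  63.] [ 0.6276 -0.0665] 121.9 [ 0.6278 -0.0663] [179. 431.] 33.3
927 [236.  63.] [ 0.5127 -0.144 ] 125.6 [ 0.5125 -0.1441] [169. 423.] 34.0
673 [319. 148.] [ 0.6091 -0.1635] -145.4 [ 0.6094 -0.1638] [423. 149.] 33.9
```

View pics/m6.png

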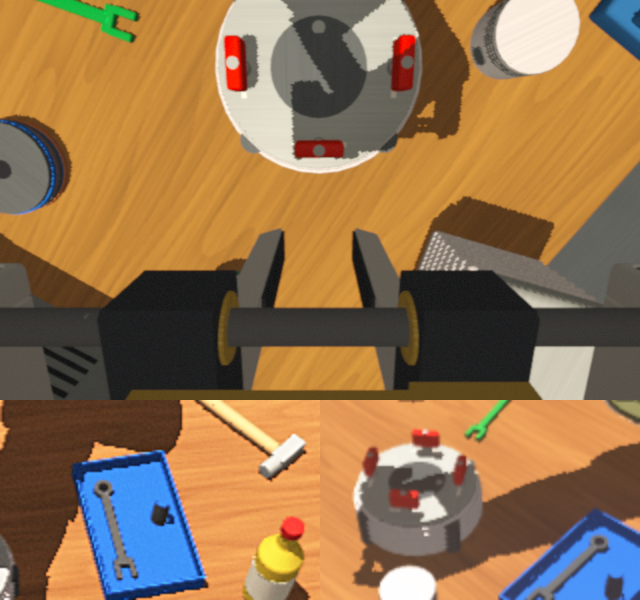

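The bars of screws 4 (236,63), 2 (403,63) and 1 (319,149) are square to their spokes. The spanner is flat in the tray and the bench objects are unmoved. Screw3 is just out of the wrist frame, so I'll shift and measure it.

Emit:
{"api": "send_rows", "payload": {
  "targets": [
    {"x": -0.08, "y": 0.125, "z": 0, "spin": 0, "claw": 36},
    {"x": -0.08, "y": 0.125, "z": 0, "spin": 0, "claw": 36},
    {"x": -0.08, "y": 0.125, "z": 0, "spin": 0, "claw": 36},
    {"x": 0, "y": 0, "z": 0, "spin": 0, "claw": 36},
    {"x": 0, "y": 0, "z": 0, "spin": 0, "claw": 36}
  ]
}}

```text
time_s: 30.9
ee_pos: [0.5818, -0.1208, 0.2525]
eef_rot: [3.141, 0.001, 2.164]
force: [-0.6, -0.1, 0.5]
grip_width: 0.0359
grip_force: 0.0
```

```bash
python3 -c 'from look import *;look("w7",z=.116)'
```

```text
30.95 [ 0.5821 -0.1214  0.2522] [3.1414e+00 4.0000e-04 2.1634e+00]
709 [316.  84.] [ 0.5292 -0.0453] -146.0 [ 0.5294 -0.0455] [423. 137.] 34.0
750 [239. 165.] [ 0.5108 -0.141 ] 121.8 [ 0.5111 -0.1419] [169. 431.] 34.1
787 [394. 165.] [ 0.6253 -0.0631] 125.8 [ 0.6261 -0.0638] [177. 422.] 34.0
799 [316. 240.] [ 0.6071 -0.1607] -145.3 [ 0.6072 -0.1613] [416. 199.] 34.0
```

All four bars measure 34.0°, which is the home angle, so I'm handing in.

```bash
python3 -c 'from station import *;print(hand_in())'
```

```text
the job is handed in; nothing more can be done
None
```

The job is done and handed in at about 31 s: the spanner lies flat in the tray's free half, the second pair went to half first, and all four screws are home in crisscross order (1, 3, 2, 4); my first grip on screw1 was about 9 mm off-centre, so I regripped before finishing it.

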